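# Make up a cheese tasting tray

## Task

Make up the tasting tray: stand the large pointed pear cheese in the wide round hole, the small pointed pear cheese in the smaller round hole, and lay the whole bar flat in the oblong hole, each down on the tray floor. Set them down rather than dropping them, and leave the round-topped cheeses and the half bar where they are.

Things in the scene. Friction and masses are not known exactly. Their poses are not given: they have to be found in the camera images.
- pear_large: Rigid, yellow cheese like all six. Origin: centre of its flat underside, z up. Stands upright on the table; round, so yaw means nothing. Large pear shape with a POINTED tip: 60 mm across, 80 mm high; base 48 mm across, sides upright from 15 to 41 mm above the underside, then narrowing to the tip. Mass 0.14 to 0.23 kg. Goes in nest_wide.
- pear_small: Rigid, yellow cheese like all six. Origin: centre of its flat underside, z up. Stands upright on the table; round, so yaw means nothing. Small pear shape with a POINTED tip: 44 mm across, 61 mm high; base 35 mm across, sides upright from 15 to 36 mm above the underside. Mass 0.06 to 0.1 kg. Goes in nest_small.
- bar_whole: Rigid, yellow cheese like all six. Origin: centre of its flat underside, z up. Whole rectangular bar lying flat: 70 mm long (its x), 42 mm wide (its y), 44 mm high, flat top, at any yaw. Mass 0.1 to 0.17 kg. Goes in nest_oblong, its length along the hole's length, either way round.
- dome_large: Rigid, yellow cheese like all six. Origin: centre of its flat underside, z up. Stands upright on the table; round, so yaw means nothing. Look-alike of the large pear, but ROUND-TOPPED, no point: 60 mm across, 60 mm high. Stays where it is.
- dome_small: Rigid, yellow cheese like all six. Origin: centre of its flat underside, z up. Stands upright on the table; round, so yaw means nothing. Look-alike of the small pear, but ROUND-TOPPED, no point: 44 mm across, 45 mm high. Stays where it is.
- bar_half: Rigid, yellow cheese like all six. Origin: centre of its flat underside, z up. Look-alike of the bar, but cut to half length: 36 mm (its x) x 42 mm (its y) x 44 mm high, flat top. Stays where it is.
- nest_wide: White square insert 100 x 100 x 8 mm, fixed on the tray's floor, with one wide round hole, 74 mm across through its centre; the cheese stands on the brown tray floor seen in the hole, 8 mm below the insert's top. Origin: hole centre at tray floor level (4 mm above the table), z up, x along the row of inserts. Its place in the row varies.
- nest_small: White square insert 100 x 100 x 8 mm, fixed on the tray's floor, with one smaller round hole, 58 mm across through its centre; the cheese stands on the brown tray floor seen in the hole, 8 mm below the insert's top. Origin: hole centre at tray floor level (4 mm above the table), z up, x along the row of inserts. Its place in the row varies.
- nest_oblong: White square insert 100 x 100 x 8 mm, fixed on the tray's floor, with one oblong hole, 86 mm along x and 58 mm along y through its centre; the cheese stands on the brown tray floor seen in the hole, 8 mm below the insert's top. Origin: hole centre at tray floor level (4 mm above the table), z up, x along the row of inserts. Its place in the row varies.
- tray: Shallow brown cardboard tray, fixed: 324 (x) x 128 (y) x 30 mm high, walls and floor 4 mm. Three inserts in a row along its x, 104 mm apart. Origin: centre of its underside, z up. On the table to its left (+y) stand the cheeses, a label roll (56 mm wide, 30 high) and a jar (52 wide, 60 high), centres at least 95 mm apart.
Not all that is in view belongs to the job. What is shaped like the pear_large but red is not meant.

How it is judged:
By the outcome, as a careful person would: the job done as asked, in the order asked, and still so for the second after the job is handed in, with the robot touching nothing.
It also fails if it takes over 96 s, if anything falls off the work surface, if the arm or the gripper's body presses on something with over 40 N, if the wrist force passes 120 N, or if a joint passes its speed limit or range.

## Robot

A 7-joint arm with a two-finger parallel gripper is mounted at the origin on the work surface. World frame = base frame: x ahead of the robot, y to its left, z up, the work surface at z = 0. Lengths are in mm, angles in rad, forces in N, time in s.
With the tool pointing down it reaches from about 425 to 925 mm from the base axis. Payload 6.8 kg.
Tool frame: the origin (TCP) lies between the finger pads; the fingertips stand 8 mm ahead of it and the grasp point (between the pads) lies 11 mm behind it; z points along the fingers, y is the line along which they close (so a half turn about z gives the same grasp; the last joint's range is limited). The gripper opens to 85 mm and grips with 20 to 120 N. Pads are 22 mm wide; open, the fingers measure 114 mm over their backs; the gripper's body (76 mm by 85 mm) begins 54 mm behind the grasp point. The pads swing forward as they close: fully open they stand 13 mm farther back than shut.
Start: joints at [-1.311, 0.477, 0.022, 1.555, -0.011, 1.109, -0.083], TCP at [242.703, 629.875, 239.308] pointing down, gripper open.
Joint ranges: [-2.96, 2.96], [-0.34, 2.1], [-1.41, 1.46], [0.24, 2.44], [-1.37, 4.51], [0.17, 1.92], [-2.96, 2.96]. Speed limits (rad/s): [2.39, 2.39, 3.14, 3.14, 3.14, 3.14, 3.14].

## Interface

Orientations are given as a 3x3 rotation matrix whose columns are the frame's x, y, z axes.
In Python, from plant import robot, snapshot, get_calibration, workorder gives the robot as it stands.
- The arm moves only by the tool jog_arm, never from a script. Its argument "steps" is a list of rows, each an object of numbers: "dx", "dy", "dz": the shift along the tool's x, y, z in units of 0.5 m (1.0 is 0.5 m); "ax", "ay", "az": the turn, a rotation vector about the tool's x, y, z in units of pi rad (1.0 is pi rad); "hand": the opening, from -1 (shut) to 1 (fully open). In form: [{"dx": .., "dy": .., "dz": .., "ax": .., "ay": .., "az": .., "hand": ..}, ...]. A call has 1 to 10 rows; each row shifts and turns the commanded pose from where the row before left it, along the tool's axes as they then stand; what a row does not reach is not made up. A row lasts 1/12 s, in which the tool goes at most 41.7 mm and 7.16 degrees, less where a joint would pass 70% of its speed; a pose out of reach is approached as far as the arm can. A call with a number of a shift or a turn outside -1 to 1 is refused whole. A call with a gripper value outside its range is refused whole. The fingers move at their own pace and stop on an object; the grip force is fixed at half the most. Time passes only in rows, so rows that do not move let the fingers close. It gives the time, the measured TCP pose, the force, the opening and the grip force at its end, in the units of the state.
- robot.read_state(): the state, without advancing time (a new reading comes with each control period).
- snapshot(name): name is "side" or "top"; returns the picture (384x512x3 uint8, red, green, blue); there is no depth.
- get_calibration(name): a dict with "mtx" (3x3 intrinsics, pixels), "k1" (the pictures are not rectified: a ray, as slopes to the right and down, at radius r is drawn at 1 + k1 r^2 times it, then the intrinsics apply), "camera_from_world" (4x4, takes a point from world to camera coordinates). Camera axes: x right, y up, looking along -z (the intrinsics and any distortion apply to the point x, -y, -z); pixel columns grow to the right and rows downward; lengths in mm; the calibration is good to about 2 mm. A picture is of the moment at which its call begins. get_calibration takes no time and is no camera call.
- workorder.finish_job(): hands the job in; it is judged then, once.
The state is a dict: "t": time; "joint_pos": joint angles; "joint_vel": joint speeds; "joint_efforts": joint torques, N m; "tcp_pos": TCP position; "ee_rot": TCP orientation; "wrist_force": force on the tool from outside, world axes, zero at the start; "torque": the same for the moment, N m; "gripper_width": opening from 0.0 (shut) to 1.0 (fully open); "grip_force": force on a finger pad.
Only numpy, scipy, OpenCV 4.12 (cv2) and the standard library are available. Lean on these libraries where they do the work, as an engineer would, in place of code of your own. Each camera call takes 0.05 s, during which the arm holds its last target. There are 200 camera calls.

## Working session

There is one attempt and no reset: what is moved stays moved. The work goes in short steps, Python scripts to look and compute and a tool call to move; the robot and the scene stay as the last step left them, time stands still between calls to the robot, and variables do not carry over. Pictures are saved under pics/ and viewed, at most 14 in all, crops included, and the job is handed in when it is done.

Besides the shell and the picture viewer there is one more tool, called after ">>>" in YAML: its name, and indented under it one key for each argument. jog_arm: Moves the arm, as the interface text tells. Its arguments: {"type":"object","properties":{"steps":{"type":"array","items":{"type":"object","properties":{"dx":{"type":"number"},"dy":{"type":"number"},"dz":{"type":"number"},"ax":{"type":"number"},"ay":{"type":"number"},"az":{"type":"number"},"hand":{"type":"number"}}}}},"required":["steps"]}

```bash
mkdir -p pics; ls; python3 - <<'E'
from plant import robot, snapshot, get_calibration
import cv2,numpy as np
for n in("top","side"):
    im=snapshot(n); cv2.imwrite(f"pics/{n}0.png",cv2.cvtColor(im,cv2.COLOR_RGB2BGR))
    cv2.imwrite(f"pics/{n}0b.png",cv2.resize(cv2.cvtColor(im,cv2.COLOR_RGB2BGR),(800,600),interpolation=cv2.INTER_CUBIC))
    c=get_calibration(n);print(n,c)
s=robot.read_state();print(s)
E
```

```text
pics
top {'mtx': array([[366.13589031,   0.        , 259.63239432],
       [  0.        , 366.13589031, 189.45494498],
       [  0.        ,   0.        ,   1.        ]]), 'k1': -0.0041030595742989045, 'camera_from_world': array([[-2.38349008e-02, -9.99710111e-01, -3.40457384e-03,
         6.29726793e+01],
       [ 9.82665322e-01, -2.40545366e-02,  1.83821227e-01,
        -4.80687777e+02],
       [-1.83849834e-01,  1.03580406e-03,  9.82953796e-01,
        -9.07192370e+02],
       [ 0.00000000e+00,  0.00000000e+00,  0.00000000e+00,
         1.00000000e+00]])}
side {'mtx': array([[439.11169138,   0.        , 256.55271468],
       [  0.        , 439.11169138, 196.10757594],
       [  0.        ,   0.        ,   1.        ]]), 'k1': -0.10672171953977866, 'camera_from_world': array([[ 8.35743146e-01, -5.48831716e-01,  1.78084807e-02,
        -3.67903959e+02],
       [ 3.16348452e-01,  5.07726856e-01,  8.01334572e-01,
        -1.94536063e+02],
       [-4.48839672e-01, -6.64076191e-01,  5.97951303e-01,
        -8.57744012e+02],
       [ 0.00000000e+00,  0.00000000e+00,  0.00000000e+00,
    
[... 157 characters left out ...]
oint_vel': array([ 0.0003255 , -0.00228523, -0.00074136, -0.00173421,  0.00133401,
       -0.00128744,  0.00079099]), 'joint_efforts': array([ 4.96265639e-03, -5.97762644e+01,  1.61403481e+00, -2.81958050e+01,
        1.27886530e-02,  4.99566886e-03, -1.79397011e-05]), 'tcp_pos': array([242.53678795, 629.37528744, 238.40784297]), 'ee_rot': array([[-9.33142128e-01,  3.59507369e-01, -4.70100561e-04],
       [ 3.59507656e-01,  9.33140836e-01, -1.55749100e-03],
       [-1.21259460e-04, -1.62236521e-03, -9.99998677e-01]]), 'wrist_force': array([ 0.21989547, -0.4489382 , -0.16555334]), 'torque': array([ 0.0277079 , -0.04083801,  0.02869819]), 'grip_force': 0.0, 'gripper_width': 1.0030287352444127}
```

View pics/top0b.png

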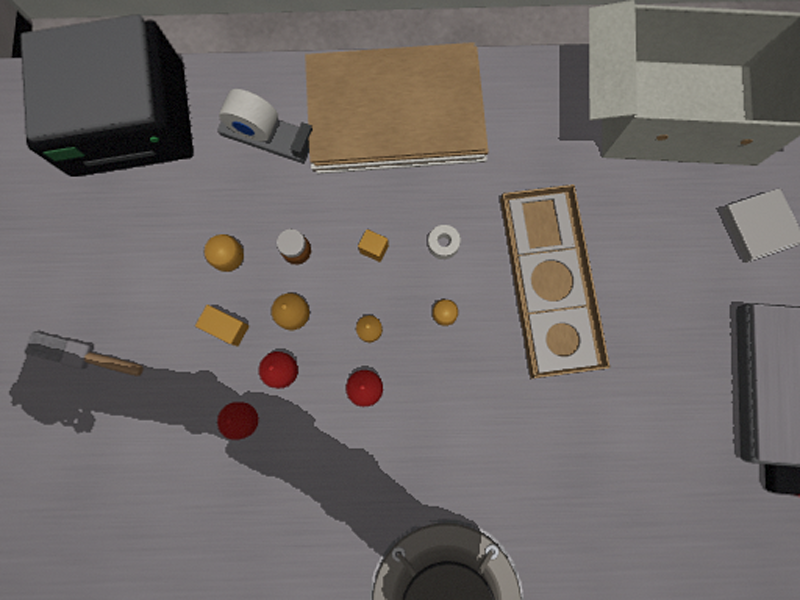

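View pics/side0b.png

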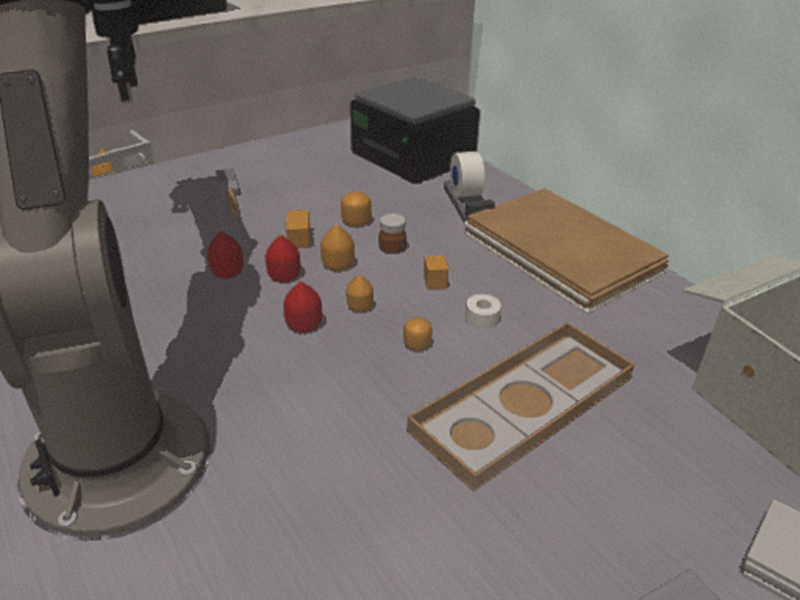

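The top view shows six yellow cheeses, in 800x600 pixels:
- Large round shapes at (222,253) and (290,311).
- Small round shapes at (369,328) and (445,312).
- The long bar at (222,325) and the half bar at (373,244).

There are also red look-alikes at (278,369), (364,387) and (238,420). The tray is at (553,282), with its holes oblong (543,224), wide (552,280) and small (562,339). In the side view the points are on the yellow shapes at (338,247) and (360,293). The shapes at (356,208) and (418,333) are rounded.

```bash
cat > h.py <<'E'
import numpy as np,cv2
from scipy.optimize import least_squares
from plant import robot,snapshot,get_calibration
C={n:get_calibration(n) for n in("top","side")}
def proj(n,P):
    c=C[n];P=np.atleast_2d(P);q=P@c["camera_from_world"][:3,:3].T+c["camera_from_world"][:3,3]
    s=np.c_[q[:,0]/-q[:,2],-q[:,1]/-q[:,2]];s=s*(1+c["k1"]*(s**2).sum(1))[:,None]
    return s*np.diag(c["mtx"])[:2]+c["mtx"][:2,2]
def back(n,uv,z):
    T=C[n]["camera_from_world"]
    f=lambda p:(proj(n,[p[0],p[1],z])[0]-uv)
    return least_squares(f,[500,150]).x
def blobs(im,lo=(8,120,60),hi=(28,255,255),amin=60):
    h=cv2.cvtColor(im,cv2.COLOR_RGB2HSV);m=cv2.inRange(h,lo,hi)
    k,l,st,c=cv2.connectedComponentsWithStats(m)
    return [(c[i],st[i],l==i) for i in range(1,k) if st[i][4]>amin]
def rev(prof):
    a=np.linspace(0,2*np.pi,40)
    return np.array([[r*np.cos(t),r*np.sin(t),z] for r,z in prof for t in a])
def box(l,w,h): return np.array([[x,y,z] for x in(-l/2,l/2) for y in(-w/2,w/2) for z in(0,h)])
M={"pear_large":rev([(24,0),(30,15),(30,41),(22,58),(10,72),(0,80)]),
"dome_large":rev([(24,0),(30,15),(30,35),(26,47),(15,57),(0,60)]),
"pear_small":rev([(17.5,0),(22,15),(22,36),(12,50),(0,61)]),
"dome_small":rev([(17.5,0),(22,12),(22,25),(15,39),(0,45)]),
"bar_whole":box(70,42,44),"bar_half":box(36,42,44)}
def hull(n,P): return cv2.convexHull(proj(n,P).astype(np.float32))[:,0]
def Rz(a): return np.array([[np.cos(a),-np.sin(a),0],[np.sin(a),np.cos(a),0],[0,0,1]])
def cen(h):
    m=cv2.moments(h);return np.array([m["m10"]/m["m00"],m["m01"]/m["m00"]])
E
python3 - <<'E'
from h import *
I={n:cv2.cvtColor(cv2.imread(f"pics/{n}0.png"),cv2.COLOR_BGR2RGB) for n in C}
for n in C:
    for c,s,m in blobs(I[n]): print(n,c.round(1),s)
cv2.imwrite("pics/c1.png",cv2.resize(cv2.imread("pics/side0.png")[110:240,170:300],None,fx=4.6,fy=4.6,interpolation=cv2.INTER_CUBIC))
cv2.imwrite("pics/c2.png",cv2.resize(cv2.imread("pics/top0.png")[110:250,310:400],None,fx=4,fy=4,interpolation=cv2.INTER_CUBIC))
print(proj("side",robot.read_state()["tcp_pos"]),proj("top",robot.read_state()["tcp_pos"]))
E
```

```text
top [238.6 156.6] [229 147  20  20 258]
top [142.9 161.4] [131 150  25  24 452]
top [185.4 199. ] [174 188  24  23 435]
top [284.5 199.5] [277 192  16  16 210]
top [141.7 208.1] [125 195  34  26 483]
top [235.8 210. ] [228 202  17  17 217]
side [ 65.  107.4] [ 59 103  13  10  75]
side [227.5 133.4] [219 123  18  22 345]
side [190.6 145.6] [183 135  15  24 314]
side [215.5 159.1] [206 144  20  29 463]
side [249.3 153. ] [243 148  16  13  95]
side [278.7 173.6] [272 164  15  21 278]
side [229.7 188.3] [222 177  17  23 299]
side [266.7 213.2] [258 204  18  20 291]
[[82.60787302 61.18352132]] [[-32.08786157 298.27223623]]
```

View pics/c1.png

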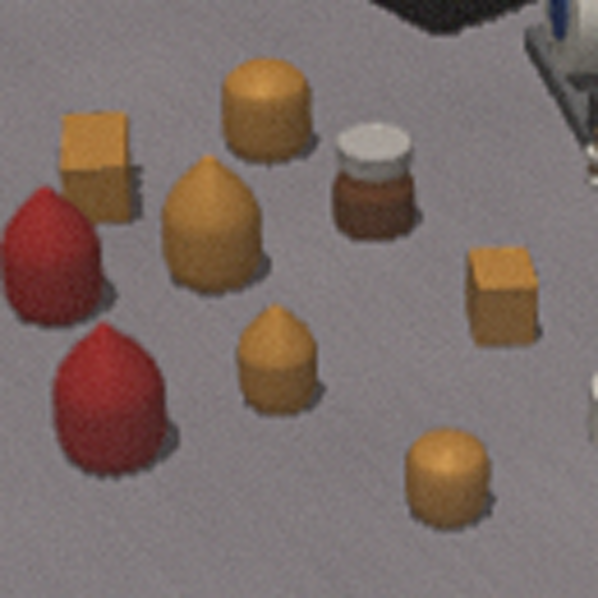

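View pics/c2.png

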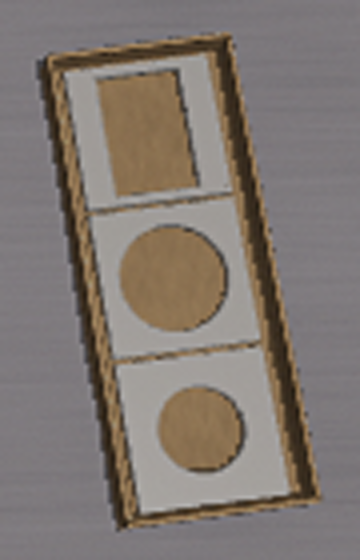

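The side crop shows a point on the large yellow shape, tip at crop (209,157), and on the small one, tip at (277,306). These are the pears. The shapes at (267,108) and (447,477) are domes, and the two red ones are not wanted. The long bar is at crop (97,165). In the tray crop, the holes are oblong (149,133), wide (173.5,278) and small (200.5,429), and the tray corners are (48,58), (231,36), (318,498) and (122,527).

```bash
python3 - <<'E'
from h import *
I={n:cv2.cvtColor(cv2.imread(f"pics/{n}0.png"),cv2.COLOR_BGR2RGB) for n in C}
B={n:blobs(I[n]) for n in C}
def near(n,uv): return min(B[n],key=lambda b:np.hypot(*(b[0]-uv)))
for nm,t,s in [("pear_large",(185,199),(215,159)),("pear_small",(236,210),(230,188)),("dome_large",(143,161),(227,133)),("dome_small",(284,199),(267,213))]:
    out=[]
    for cams in (("top",),("side",),("top","side")):
        f=lambda p:np.concatenate([cen(hull(n,M[nm]+[*p,0]))-near(n,t if n=="top" else s)[0] for n in cams])
        r=least_squares(f,[*back("top",t,20)]);out.append((r.x.round(1),round(abs(r.fun).max(),2)))
    print(nm,out)
for nm,t in [("bar_whole",(142,208)),("bar_half",(238,156))]:
    m=near("top",t)[2].astype(np.uint8);best=None
    def err(p):
        h=hull("top",M[nm]@Rz(p[2]).T+[p[0],p[1],0]);k=np.zeros((384*8,512*8),np.uint8)
        q=np.zeros((384,512),np.uint8);cv2.fillConvexPoly(q,np.round(h*16).astype(int),1,shift=4);return float((q!=m).sum())
    from scipy.optimize import differential_evolution
    b=back("top",t,22)
    r=differential_evolution(err,[(b[0]-15,b[0]+15),(b[1]-15,b[1]+15),(0,np.pi)],seed=1,maxiter=60)
    print(nm,r.x.round(3),r.fun,m.sum(), cen(hull("top",M[nm]@Rz(r.x[2]).T+[r.x[0],r.x[1],0])))
cr=lambda u:np.array(u)/4+[310-.5+.125,110-.5+.125]
k=np.array([back("top",cr(u),30) for u in [(48,58),(231,36),(318,498),(122,527)]]);print("tray",k.round(1),k.mean(0))
for u in [(149,133),(173.5,278),(200.5,429)]: print(back("top",cr(u),12).round(1))
o=[back("top",cr(u),12) for u in [(97,80),(178,69),(202,186),(118,197)]]
print(np.round(o,1));d=k[0]+k[1]-k[2]-k[3];print("yaw",np.arctan2(d[1],d[0]))
# roll/jar/red
for nm,u,z in [("roll",(284,154),30),("jar",(187,156),60),("red1",(178,236),60),("red2",(233,248),60),("red3",(152,269),60)]: print(nm,back("top",u,z).round(0))
E
```

```text
pear_large [(array([464.3, 247. ]), np.float64(0.0)), (array([466. , 247.2]), np.float64(0.01)), (array([465.1, 247. ]), np.float64(0.29))]
pear_small [(array([432.1, 115.1]), np.float64(0.0)), (array([433., 115.]), np.float64(0.23)), (array([433., 115.]), np.float64(0.32))]
dome_large [(array([570. , 363.5]), np.float64(0.0)), (array([572.7, 364.8]), np.float64(0.0)), (array([571. , 363.6]), np.float64(0.37))]
dome_small [(array([458.1, -12.7]), np.float64(0.52)), (array([460.5, -12.7]), np.float64(0.05)), (array([459.3, -12.7]), np.float64(0.54))]
bar_whole [445.312 362.918   1.109] 67.0 483 [141.74078798 207.52462409]
bar_half [576.661 106.913   2.605] 52.0 258 [238.24113891 156.94228624]
tray [[ 662.1 -122.2]
 [ 674.8 -248.3]
 [ 359.4 -279.9]
 [ 344.  -152.3]] [ 510.08875236 -200.68053011]
[ 612.8 -192. ]
[ 510.4 -201.7]
[ 407.7 -212.3]
[[ 651.9 -158.6]
 [ 658.6 -215.3]
 [ 574.2 -225.7]
 [ 567.8 -167.8]]
yaw 0.09701443694838491
roll [580. -16.]
jar [572. 238.]
red1 [366. 258.]
red2 [333. 121.]
red3 [287. 321.]
```

```bash
cat > go.py <<'E'
import sys,numpy as np
from plant import robot
from scipy.spatial.transform import Rotation as Ro
def go(x,y,z,yaw=None):
    s=robot.read_state();R=s["ee_rot"];d=np.array([x,y,z])-s["tcp_pos"]
    print("t",round(s["t"],2),"tcp",s["tcp_pos"].round(1),"yaw_y",round(np.arctan2(R[1,1],R[0,1]),3),"w",round(s["gripper_width"],3),"grip",round(s["grip_force"],1),"F",s["wrist_force"].round(1),"j7",round(s["joint_pos"][6],2))
    print("tool d units",(R.T@d/500).round(4),"rows>=",np.ceil(np.linalg.norm(d)/41.7))
    if yaw is not None:
        c,q=np.cos(yaw),np.sin(yaw);T=np.array([[-q,c,0],[c,q,0],[0,0,-1.]])
        print("turn units",(Ro.from_matrix(R.T@T).as_rotvec()/np.pi).round(4))
if __name__=="__main__": go(*map(float,sys.argv[1:]))
E
python3 go.py 465 247 130
```

```text
t 0.1 tcp [242.5 629.4 238.4] yaw_y 1.203 w 1.003 grip 0.0 F [ 0.2 -0.4 -0.2] j7 -0.08
tool d units [-0.6901 -0.5533  0.2178] rows>= 11.0
```

>>> jog_arm:
  steps:
    - {"dx": -0.06, "dy": -0.048, "dz": 0.019, "hand": 1}
    - {"dx": -0.06, "dy": -0.048, "dz": 0.019, "hand": 1}
    - {"dx": -0.06, "dy": -0.048, "dz": 0.019, "hand": 1}
    - {"dx": -0.06, "dy": -0.048, "dz": 0.019, "hand": 1}
    - {"dx": -0.06, "dy": -0.048, "dz": 0.019, "hand": 1}
    - {"dx": -0.06, "dy": -0.048, "dz": 0.019, "hand": 1}
    - {"dx": -0.06, "dy": -0.048, "dz": 0.019, "hand": 1}
    - {"dx": -0.06, "dy": -0.048, "dz": 0.019, "hand": 1}
    - {"dx": -0.06, "dy": -0.048, "dz": 0.019, "hand": 1}
    - {"dx": -0.06, "dy": -0.048, "dz": 0.019, "hand": 1}

```text
invalid input at $.steps[0]: expected keys dx, dy, dz, ax, ay, az, hand
```

```bash
python3 go.py 465 247 110
```

```text
t 0.1 tcp [242.5 629.4 238.4] yaw_y 1.203 w 1.003 grip 0.0 F [ 0.2 -0.4 -0.2] j7 -0.08
tool d units [-0.6901 -0.5532  0.2578] rows>= 12.0
```

All seven keys are needed.

>>> jog_arm:
  steps:
    - {"dx": -0.06, "dy": -0.048, "dz": 0.02, "ax": 0, "ay": 0, "az": 0, "hand": 1}
    - {"dx": -0.06, "dy": -0.048, "dz": 0.02, "ax": 0, "ay": 0, "az": 0, "hand": 1}
    - {"dx": -0.06, "dy": -0.048, "dz": 0.02, "ax": 0, "ay": 0, "az": 0, "hand": 1}
    - {"dx": -0.06, "dy": -0.048, "dz": 0.02, "ax": 0, "ay": 0, "az": 0, "hand": 1}
    - {"dx": -0.06, "dy": -0.048, "dz": 0.02, "ax": 0, "ay": 0, "az": 0, "hand": 1}
    - {"dx": -0.06, "dy": -0.048, "dz": 0.02, "ax": 0, "ay": 0, "az": 0, "hand": 1}
    - {"dx": -0.06, "dy": -0.048, "dz": 0.02, "ax": 0, "ay": 0, "az": 0, "hand": 1}
    - {"dx": -0.06, "dy": -0.048, "dz": 0.02, "ax": 0, "ay": 0, "az": 0, "hand": 1}
    - {"dx": -0.06, "dy": -0.048, "dz": 0.02, "ax": 0, "ay": 0, "az": 0, "hand": 1}
    - {"dx": -0.06, "dy": -0.048, "dz": 0.02, "ax": 0, "ay": 0, "az": 0, "hand": 1}

```text
t: 0.93
tcp_pos: [436.8, 296.2, 138.8]
ee_rot: [[-0.933, 0.359, -0.0], [0.359, 0.933, -0.0], [0.0, -0.0, -1.0]]
wrist_force: [0.9, 0.5, 0.4]
gripper_width: 1.001
grip_force: 0.0
```

```bash
python3 go.py 465 247 120
```

```text
t 0.93 tcp [436.8 296.2 138.8] yaw_y 1.203 w 1.001 grip 0.0 F [0.9 0.5 0.4] j7 0.54
tool d units [-0.0881 -0.0716  0.0375] rows>= 2.0
```

>>> jog_arm:
  steps:
    - {"dx": -0.03, "dy": -0.024, "dz": 0.0125, "ax": 0, "ay": 0, "az": 0, "hand": 1}
    - {"dx": -0.03, "dy": -0.024, "dz": 0.0125, "ax": 0, "ay": 0, "az": 0, "hand": 1}
    - {"dx": -0.028, "dy": -0.024, "dz": 0.0125, "ax": 0, "ay": 0, "az": 0, "hand": 1}
    - {"dx": 0, "dy": 0, "dz": 0, "ax": 0, "ay": 0, "az": 0, "hand": 1}
    - {"dx": 0, "dy": 0, "dz": 0, "ax": 0, "ay": 0, "az": 0, "hand": 1}

```text
t: 1.35
tcp_pos: [464.4, 247.6, 120.1]
ee_rot: [[-0.932, 0.362, -0.001], [0.362, 0.932, -0.001], [0.001, -0.001, -1.0]]
wrist_force: [-0.0, 0.2, -0.3]
gripper_width: 0.997
grip_force: 0.0
```

```bash
python3 - <<'E'
from h import *
from go import go
go(465,247,20)
I=snapshot("side")[90:220,150:300]
cv2.imwrite("pics/s1.png",cv2.resize(cv2.cvtColor(I,cv2.COLOR_RGB2BGR),None,fx=4.5,fy=4.5))
E
```

```text
t 1.35 tcp [464.4 247.6 120.1] yaw_y 1.201 w 0.997 grip 0.0 F [-0.   0.2 -0.3] j7 0.65
tool d units [-0.0017 -0.0005  0.2002] rows>= 3.0
```

View pics/s1.png

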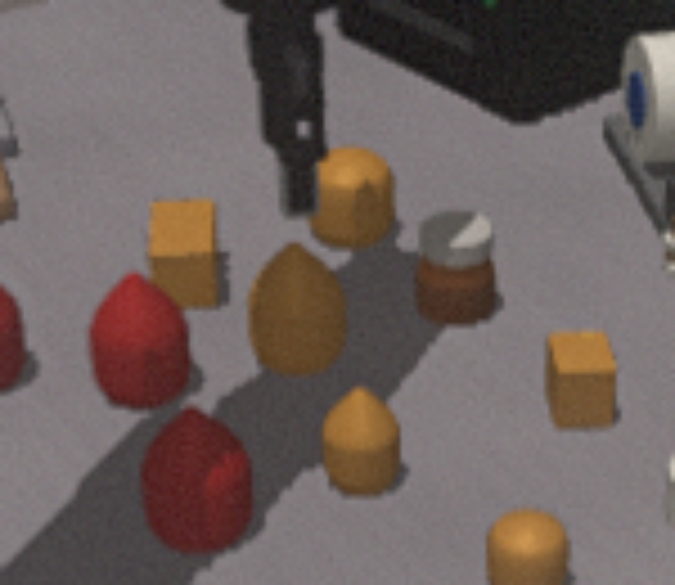

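The gripper fingers, at crop (300,205), are directly above the large pear's tip at (296,243), and the neighbours are clear. I'll go down and close.

>>> jog_arm:
  steps:
    - {"dx": -0.001, "dy": 0, "dz": 0.05, "ax": 0, "ay": 0, "az": 0, "hand": 1}
    - {"dx": 0, "dy": 0, "dz": 0.05, "ax": 0, "ay": 0, "az": 0, "hand": 1}
    - {"dx": 0, "dy": 0, "dz": 0.04, "ax": 0, "ay": 0, "az": 0, "hand": 1}
    - {"dx": 0, "dy": 0, "dz": 0.03, "ax": 0, "ay": 0, "az": 0, "hand": 1}
    - {"dx": 0, "dy": 0, "dz": 0.02, "ax": 0, "ay": 0, "az": 0, "hand": 1}
    - {"dx": 0, "dy": 0, "dz": 0.01, "ax": 0, "ay": 0, "az": 0, "hand": 1}
    - {"dx": 0, "dy": 0, "dz": 0, "ax": 0, "ay": 0, "az": 0, "hand": 1}
    - {"dx": 0, "dy": 0, "dz": 0, "ax": 0, "ay": 0, "az": 0, "hand": 0}
    - {"dx": 0, "dy": 0, "dz": 0, "ax": 0, "ay": 0, "az": 0, "hand": -1}
    - {"dx": 0, "dy": 0, "dz": 0, "ax": 0, "ay": 0, "az": 0, "hand": -1}

```text
t: 2.23
tcp_pos: [465.6, 249.0, 21.9]
ee_rot: [[-0.933, 0.36, 0.001], [0.36, 0.933, 0.001], [-0.001, 0.002, -1.0]]
wrist_force: [0.1, 0.3, 1.3]
gripper_width: 0.68
grip_force: 64.0
```

>>> jog_arm:
  steps:
    - {"dx": 0, "dy": 0, "dz": 0, "ax": 0, "ay": 0, "az": 0, "hand": -1}
    - {"dx": 0, "dy": 0, "dz": 0, "ax": 0, "ay": 0, "az": 0, "hand": -1}
    - {"dx": 0, "dy": 0, "dz": 0, "ax": 0, "ay": 0, "az": 0, "hand": -1}
    - {"dx": 0, "dy": 0, "dz": 0, "ax": 0, "ay": 0, "az": 0, "hand": -1}

```text
t: 2.57
tcp_pos: [465.6, 249.0, 21.9]
ee_rot: [[-0.933, 0.36, 0.002], [0.36, 0.933, 0.001], [-0.001, 0.002, -1.0]]
wrist_force: [-0.8, 0.1, 6.7]
gripper_width: 0.681
grip_force: 64.6
```

```bash
python3 go.py 465 247 130
```

```text
t 2.57 tcp [465.6 249.   21.9] yaw_y 1.203 w 0.681 grip 64.6 F [-0.8  0.1  6.7] j7 0.68
tool d units [-0.0005 -0.0038 -0.2163] rows>= 3.0
```

>>> jog_arm:
  steps:
    - {"dx": 0, "dy": 0, "dz": -0.01, "ax": 0, "ay": 0, "az": 0, "hand": -1}
    - {"dx": 0, "dy": 0, "dz": -0.02, "ax": 0, "ay": 0, "az": 0, "hand": -1}
    - {"dx": 0, "dy": 0, "dz": -0.03, "ax": 0, "ay": 0, "az": 0, "hand": -1}
    - {"dx": 0, "dy": 0, "dz": -0.03, "ax": 0, "ay": 0, "az": 0, "hand": -1}
    - {"dx": 0, "dy": 0, "dz": -0.02, "ax": 0, "ay": 0, "az": 0, "hand": -1}
    - {"dx": 0, "dy": 0, "dz": 0, "ax": 0, "ay": 0, "az": 0, "hand": -1}

```text
t: 3.07
tcp_pos: [466.3, 249.2, 78.1]
ee_rot: [[-0.933, 0.36, 0.004], [0.36, 0.933, 0.002], [-0.002, 0.004, -1.0]]
wrist_force: [0.5, -0.4, -2.3]
gripper_width: 0.678
grip_force: 64.6
```

```bash
python3 - <<'E'
from h import *
from go import go
go(510.3,-201.3,130)
I=snapshot("side")[90:220,150:300]
cv2.imwrite("pics/s2.png",cv2.resize(cv2.cvtColor(I,cv2.COLOR_RGB2BGR),None,fx=4.5,fy=4.5))
E
```

```text
t 3.07 tcp [466.3 249.2  78.1] yaw_y 1.203 w 0.678 grip 64.6 F [ 0.5 -0.4 -2.3] j7 0.67
tool d units [-0.4065 -0.8086 -0.1057] rows>= 11.0
```

View pics/s2.png

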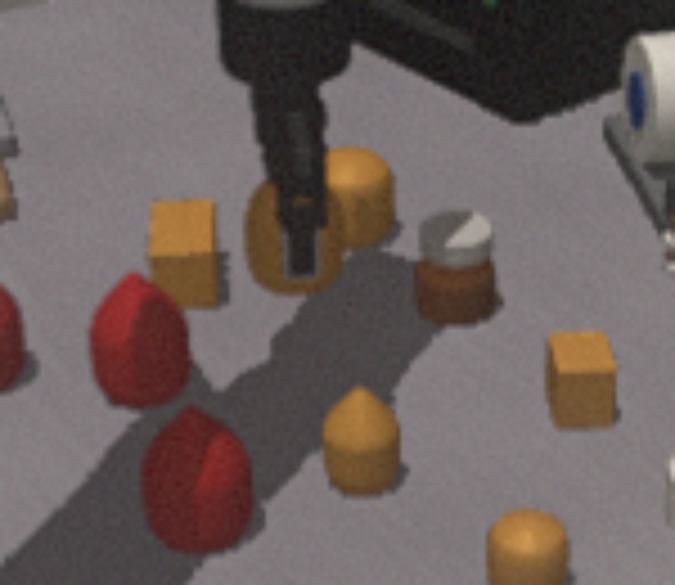

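The large pear is held upright at crop (297,240), clear of the table, and nothing else has moved. Now to carry it.

>>> jog_arm:
  steps:
    - {"dx": -0.005, "dy": -0.01, "dz": -0.04, "ax": 0, "ay": 0, "az": 0, "hand": -1}
    - {"dx": -0.015, "dy": -0.03, "dz": -0.04, "ax": 0, "ay": 0, "az": 0, "hand": -1}
    - {"dx": -0.025, "dy": -0.05, "dz": -0.025, "ax": 0, "ay": 0, "az": 0, "hand": -1}
    - {"dx": -0.03, "dy": -0.06, "dz": 0, "ax": 0, "ay": 0, "az": 0, "hand": -1}
    - {"dx": -0.03, "dy": -0.06, "dz": 0, "ax": 0, "ay": 0, "az": 0, "hand": -1}
    - {"dx": -0.03, "dy": -0.06, "dz": 0, "ax": 0, "ay": 0, "az": 0, "hand": -1}
    - {"dx": -0.03, "dy": -0.06, "dz": 0, "ax": 0, "ay": 0, "az": 0, "hand": -1}
    - {"dx": -0.03, "dy": -0.06, "dz": 0, "ax": 0, "ay": 0, "az": 0, "hand": -1}
    - {"dx": -0.03, "dy": -0.06, "dz": 0, "ax": 0, "ay": 0, "az": 0, "hand": -1}
    - {"dx": -0.03, "dy": -0.06, "dz": 0, "ax": 0, "ay": 0, "az": 0, "hand": -1}

```text
t: 3.95
tcp_pos: [491.5, -36.9, 127.4]
ee_rot: [[-0.933, 0.359, -0.001], [0.359, 0.933, -0.0], [0.001, -0.001, -1.0]]
wrist_force: [0.9, -0.1, -2.1]
gripper_width: 0.682
grip_force: 65.4
```

```bash
python3 go.py 510.3 -201.3 130
```

```text
t 3.95 tcp [491.5 -36.9 127.4] yaw_y 1.203 w 0.682 grip 65.4 F [ 0.9 -0.1 -2.1] j7 1.25
tool d units [-0.1533 -0.2932 -0.0052] rows>= 4.0
```

>>> jog_arm:
  steps:
    - {"dx": -0.03, "dy": -0.06, "dz": 0, "ax": 0, "ay": 0, "az": 0, "hand": -1}
    - {"dx": -0.03, "dy": -0.06, "dz": 0, "ax": 0, "ay": 0, "az": 0, "hand": -1}
    - {"dx": -0.03, "dy": -0.06, "dz": 0, "ax": 0, "ay": 0, "az": 0, "hand": -1}
    - {"dx": -0.03, "dy": -0.055, "dz": 0, "ax": 0, "ay": 0, "az": 0, "hand": -1}
    - {"dx": -0.022, "dy": -0.04, "dz": 0, "ax": 0, "ay": 0, "az": 0, "hand": -1}
    - {"dx": -0.01, "dy": -0.018, "dz": 0, "ax": 0, "ay": 0, "az": 0, "hand": -1}
    - {"dx": 0, "dy": 0, "dz": 0, "ax": 0, "ay": 0, "az": 0, "hand": -1}
    - {"dx": 0, "dy": 0, "dz": 0, "ax": 0, "ay": 0, "az": 0, "hand": -1}

```text
t: 4.62
tcp_pos: [509.9, -198.5, 127.3]
ee_rot: [[-0.933, 0.36, -0.002], [0.36, 0.933, 0.001], [0.002, 0.0, -1.0]]
wrist_force: [-0.0, 0.2, -2.0]
gripper_width: 0.68
grip_force: 65.3
```

```bash
python3 go.py 510.3 -201.3 50; python3 go.py 510.3 -201.3 26
```

```text
t 4.62 tcp [ 509.9 -198.5  127.3] yaw_y 1.203 w 0.68 grip 65.3 F [-0.   0.2 -2. ] j7 1.59
tool d units [-0.003  -0.005   0.1546] rows>= 2.0
t 4.62 tcp [ 509.9 -198.5  127.3] yaw_y 1.203 w 0.68 grip 65.3 F [-0.   0.2 -2. ] j7 1.59
tool d units [-0.0031 -0.005   0.2026] rows>= 3.0
```

>>> jog_arm:
  steps:
    - {"dx": -0.003, "dy": -0.005, "dz": 0.02, "ax": 0, "ay": 0, "az": 0, "hand": -1}
    - {"dx": 0, "dy": 0, "dz": 0.04, "ax": 0, "ay": 0, "az": 0, "hand": -1}
    - {"dx": 0, "dy": 0, "dz": 0.05, "ax": 0, "ay": 0, "az": 0, "hand": -1}
    - {"dx": 0, "dy": 0, "dz": 0.04, "ax": 0, "ay": 0, "az": 0, "hand": -1}
    - {"dx": 0, "dy": 0, "dz": 0.02, "ax": 0, "ay": 0, "az": 0, "hand": -1}
    - {"dx": 0, "dy": 0, "dz": 0.012, "ax": 0, "ay": 0, "az": 0, "hand": -1}
    - {"dx": 0, "dy": 0, "dz": 0.006, "ax": 0, "ay": 0, "az": 0, "hand": -1}
    - {"dx": 0, "dy": 0, "dz": 0.006, "ax": 0, "ay": 0, "az": 0, "hand": -1}
    - {"dx": 0, "dy": 0, "dz": 0, "ax": 0, "ay": 0, "az": 0, "hand": -1}

```text
t: 5.37
tcp_pos: [511.4, -202.1, 31.3]
ee_rot: [[-0.933, 0.359, 0.001], [0.359, 0.933, -0.0], [-0.001, 0.0, -1.0]]
wrist_force: [-0.2, 0.6, -1.4]
gripper_width: 0.68
grip_force: 65.3
```

```bash
python3 go.py 510.3 -201.3 26
```

```text
t 5.37 tcp [ 511.4 -202.1   31.3] yaw_y 1.203 w 0.68 grip 65.3 F [-0.2  0.6 -1.4] j7 1.64
tool d units [0.0026 0.0007 0.0106] rows>= 1.0
```

>>> jog_arm:
  steps:
    - {"dx": 0.002, "dy": 0, "dz": 0.004, "ax": 0, "ay": 0, "az": 0, "hand": -1}
    - {"dx": 0, "dy": 0, "dz": 0.003, "ax": 0, "ay": 0, "az": 0, "hand": -1}
    - {"dx": 0, "dy": 0, "dz": 0.002, "ax": 0, "ay": 0, "az": 0, "hand": -1}
    - {"dx": 0, "dy": 0, "dz": 0.001, "ax": 0, "ay": 0, "az": 0, "hand": -1}
    - {"dx": 0, "dy": 0, "dz": 0, "ax": 0, "ay": 0, "az": 0, "hand": -1}

```text
t: 5.78
tcp_pos: [510.0, -201.9, 26.1]
ee_rot: [[-0.933, 0.36, 0.0], [0.36, 0.933, 0.0], [-0.0, 0.0, -1.0]]
wrist_force: [0.0, -0.1, -2.2]
gripper_width: 0.68
grip_force: 65.3
```

```bash
python3 - <<'E'
from h import *
from go import go
go(510.3,-201.3,26)
I=snapshot("side")[190:315,255:410]
cv2.imwrite("pics/s3.png",cv2.resize(cv2.cvtColor(I,cv2.COLOR_RGB2BGR),None,fx=4.5,fy=4.5))
E
```

```text
t 5.78 tcp [ 510.  -201.9   26.1] yaw_y 1.203 w 0.68 grip 65.3 F [ 0.  -0.1 -2.2] j7 1.64
tool d units [-0.0001  0.0013  0.0002] rows>= 1.0
```

View pics/s3.png

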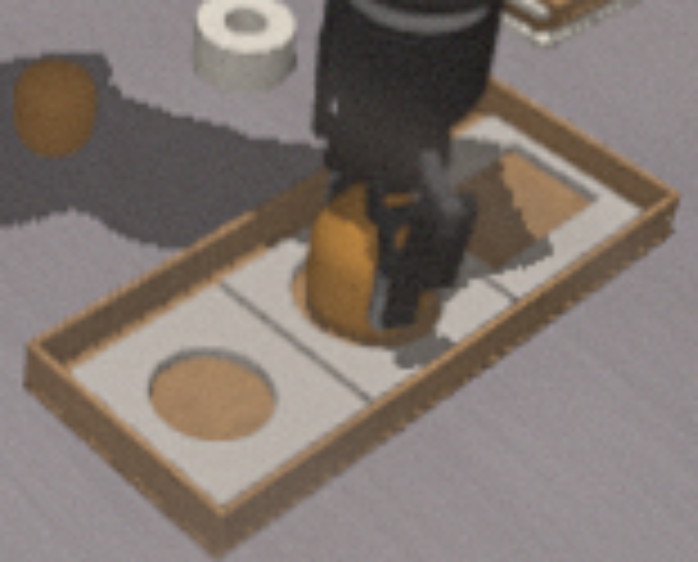

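The pear is in the wide hole (crop about (375,270)), with the near and left rims visible around it. The wrist still carries its full weight, so I'll ease it down to contact.

>>> jog_arm:
  steps:
    - {"dx": 0, "dy": 0, "dz": 0.001, "ax": 0, "ay": 0, "az": 0, "hand": -1}
    - {"dx": 0, "dy": 0, "dz": 0.001, "ax": 0, "ay": 0, "az": 0, "hand": -1}
    - {"dx": 0, "dy": 0, "dz": 0, "ax": 0, "ay": 0, "az": 0, "hand": -1}

```text
t: 6.08
tcp_pos: [510.1, -201.9, 25.9]
ee_rot: [[-0.933, 0.36, 0.0], [0.36, 0.933, 0.0], [-0.0, 0.0, -1.0]]
wrist_force: [-3.4, 0.2, 7.0]
gripper_width: 0.681
grip_force: 66.5
```

>>> jog_arm:
  steps:
    - {"dx": 0, "dy": 0, "dz": 0, "ax": 0, "ay": 0, "az": 0, "hand": 0.5}
    - {"dx": 0, "dy": 0, "dz": 0, "ax": 0, "ay": 0, "az": 0, "hand": 0.7}
    - {"dx": 0, "dy": 0, "dz": 0, "ax": 0, "ay": 0, "az": 0, "hand": 0.7}
    - {"dx": 0, "dy": 0, "dz": 0, "ax": 0, "ay": 0, "az": 0, "hand": 0.7}

```text
t: 6.42
tcp_pos: [510.1, -201.9, 25.0]
ee_rot: [[-0.933, 0.36, 0.0], [0.36, 0.933, -0.0], [-0.0, -0.0, -1.0]]
wrist_force: [1.0, -0.5, 0.1]
gripper_width: 0.85
grip_force: 0.0
```

>>> jog_arm:
  steps:
    - {"dx": 0, "dy": 0, "dz": -0.01, "ax": 0, "ay": 0, "az": 0, "hand": 0.7}
    - {"dx": 0, "dy": 0, "dz": -0.03, "ax": 0, "ay": 0, "az": 0, "hand": 0.7}
    - {"dx": 0, "dy": 0, "dz": -0.06, "ax": 0, "ay": 0, "az": 0, "hand": 0.7}
    - {"dx": 0, "dy": 0, "dz": -0.08, "ax": 0, "ay": 0, "az": 0, "hand": 0.7}
    - {"dx": 0, "dy": 0, "dz": -0.03, "ax": 0, "ay": 0, "az": 0, "hand": 0.7}

```text
t: 6.83
tcp_pos: [511.9, -202.9, 134.5]
ee_rot: [[-0.933, 0.36, 0.005], [0.36, 0.933, -0.001], [-0.005, 0.0, -1.0]]
wrist_force: [0.1, -1.2, 0.0]
gripper_width: 0.85
grip_force: 0.0
```

```bash
python3 go.py 433 115 110
```

```text
t 6.83 tcp [ 511.9 -202.9  134.5] yaw_y 1.202 w 0.85 grip 0.0 F [ 0.1 -1.2  0. ] j7 1.6
tool d units [0.3763 0.5362 0.0472] rows>= 8.0
```

>>> jog_arm:
  steps:
    - {"dx": 0.02, "dy": 0.03, "dz": 0, "ax": 0, "ay": 0, "az": 0, "hand": 0.7}
    - {"dx": 0.04, "dy": 0.057, "dz": 0, "ax": 0, "ay": 0, "az": 0, "hand": 0.7}
    - {"dx": 0.045, "dy": 0.064, "dz": 0, "ax": 0, "ay": 0, "az": 0, "hand": 0.7}
    - {"dx": 0.045, "dy": 0.064, "dz": 0, "ax": 0, "ay": 0, "az": 0, "hand": 0.7}
    - {"dx": 0.045, "dy": 0.064, "dz": 0, "ax": 0, "ay": 0, "az": 0, "hand": 0.7}
    - {"dx": 0.045, "dy": 0.064, "dz": 0, "ax": 0, "ay": 0, "az": 0, "hand": 0.7}
    - {"dx": 0.045, "dy": 0.064, "dz": 0, "ax": 0, "ay": 0, "az": 0, "hand": 0.7}
    - {"dx": 0.04, "dy": 0.057, "dz": 0.01, "ax": 0, "ay": 0, "az": 0, "hand": 0.7}
    - {"dx": 0.03, "dy": 0.043, "dz": 0.02, "ax": 0, "ay": 0, "az": 0, "hand": 0.7}
    - {"dx": 0.021, "dy": 0.029, "dz": 0.017, "ax": 0, "ay": 0, "az": 0, "hand": 0.7}

```text
t: 7.67
tcp_pos: [430.3, 119.0, 106.8]
ee_rot: [[-0.934, 0.356, 0.001], [0.356, 0.934, 0.001], [-0.0, 0.002, -1.0]]
wrist_force: [-0.5, 0.7, -0.3]
gripper_width: 0.848
grip_force: 0.0
```

>>> jog_arm:
  steps:
    - {"dx": 0, "dy": 0, "dz": 0, "ax": 0, "ay": 0, "az": 0, "hand": 0.7}
    - {"dx": 0, "dy": 0, "dz": 0, "ax": 0, "ay": 0, "az": 0, "hand": 0.7}

```text
t: 7.83
tcp_pos: [430.5, 116.4, 106.5]
ee_rot: [[-0.934, 0.357, -0.001], [0.357, 0.934, -0.0], [0.0, -0.0, -1.0]]
wrist_force: [0.1, -0.3, 0.0]
gripper_width: 0.851
grip_force: 0.0
```

```bash
python3 - <<'E'
from h import *
from go import go
go(433,115,18.5)
I=snapshot("side")
I=np.hstack([I[140:290,200:300],I[140:290,300:400]])
cv2.imwrite("pics/s4.png",cv2.resize(cv2.cvtColor(I,cv2.COLOR_RGB2BGR),None,fx=4,fy=4))
T=snapshot("top")
for c,s,m in blobs(T): print(c.round(1),s)
E
```

```text
t 7.83 tcp [430.5 116.4 106.5] yaw_y 1.205 w 0.851 grip 0.0 F [ 0.1 -0.3  0. ] j7 0.87
tool d units [-0.0057 -0.0008  0.176 ] rows>= 3.0
[142.9 161.4] [131 150  25  24 450]
[354.9 178.1] [343 167  25  24 477]
[284.5 199.5] [277 192  16  16 211]
[141.7 208.1] [125 195  34  26 483]
```

View pics/s4.png

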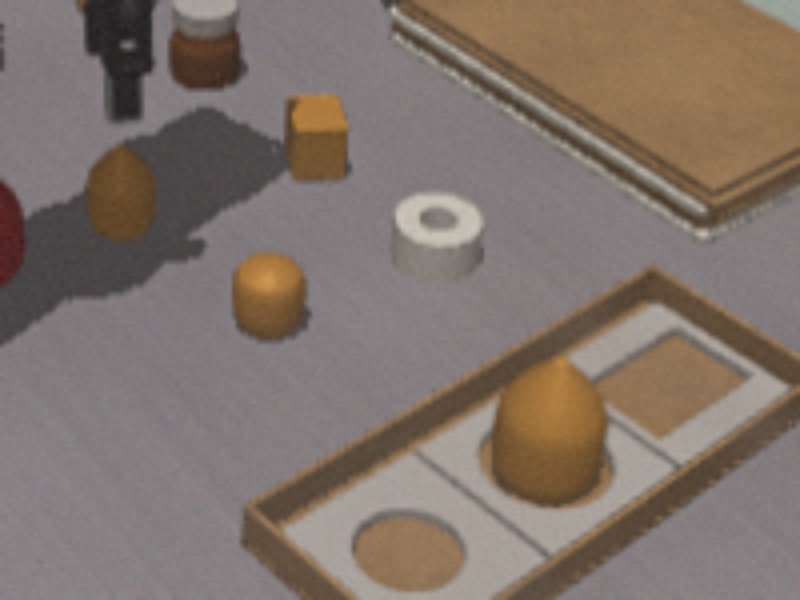

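The large pear stands upright in the wide hole at crop (550,440), clear of the rim all round. The gripper is over the small pear, tip at (122,148). I'll go down and grip it.

>>> jog_arm:
  steps:
    - {"dx": -0.005, "dy": -0.001, "dz": 0.04, "ax": 0, "ay": 0, "az": 0, "hand": 0.7}
    - {"dx": 0, "dy": 0, "dz": 0.05, "ax": 0, "ay": 0, "az": 0, "hand": 0.7}
    - {"dx": 0, "dy": 0, "dz": 0.04, "ax": 0, "ay": 0, "az": 0, "hand": 0.7}
    - {"dx": 0, "dy": 0, "dz": 0.025, "ax": 0, "ay": 0, "az": 0, "hand": 0.6}
    - {"dx": 0, "dy": 0, "dz": 0.015, "ax": 0, "ay": 0, "az": 0, "hand": 0.5}
    - {"dx": 0, "dy": 0, "dz": 0.004, "ax": 0, "ay": 0, "az": 0, "hand": 0.4}
    - {"dx": 0, "dy": 0, "dz": 0, "ax": 0, "ay": 0, "az": 0, "hand": 0.4}
    - {"dx": 0, "dy": 0, "dz": 0, "ax": 0, "ay": 0, "az": 0, "hand": 0.4}

```text
t: 8.6
tcp_pos: [433.8, 114.1, 20.2]
ee_rot: [[-0.933, 0.36, 0.001], [0.36, 0.933, 0.0], [-0.001, 0.001, -1.0]]
wrist_force: [-0.1, -0.5, -0.3]
gripper_width: 0.706
grip_force: 0.0
```

```bash
python3 go.py 433 115 19
```

```text
t 8.6 tcp [433.8 114.1  20.2] yaw_y 1.202 w 0.706 grip 0.0 F [-0.1 -0.5 -0.3] j7 0.91
tool d units [0.0021 0.001  0.0024] rows>= 1.0
```

>>> jog_arm:
  steps:
    - {"dx": 0.002, "dy": 0.001, "dz": 0.003, "ax": 0, "ay": 0, "az": 0, "hand": 0.3}
    - {"dx": 0, "dy": 0, "dz": 0, "ax": 0, "ay": 0, "az": 0, "hand": -0.2}
    - {"dx": 0, "dy": 0, "dz": 0, "ax": 0, "ay": 0, "az": 0, "hand": -1}
    - {"dx": 0, "dy": 0, "dz": 0, "ax": 0, "ay": 0, "az": 0, "hand": -1}
    - {"dx": 0, "dy": 0, "dz": 0, "ax": 0, "ay": 0, "az": 0, "hand": -1}
    - {"dx": 0, "dy": 0, "dz": 0, "ax": 0, "ay": 0, "az": 0, "hand": -1}
    - {"dx": 0, "dy": 0, "dz": 0, "ax": 0, "ay": 0, "az": 0, "hand": -1}

```text
t: 9.18
tcp_pos: [432.7, 115.5, 19.0]
ee_rot: [[-0.933, 0.359, 0.001], [0.359, 0.933, 0.001], [-0.001, 0.001, -1.0]]
wrist_force: [-2.0, -0.6, 8.3]
gripper_width: 0.49
grip_force: 59.9
```

>>> jog_arm:
  steps:
    - {"dx": 0, "dy": 0, "dz": -0.01, "ax": 0, "ay": 0, "az": 0, "hand": -1}
    - {"dx": 0, "dy": 0, "dz": -0.02, "ax": 0, "ay": 0, "az": 0, "hand": -1}
    - {"dx": 0, "dy": 0, "dz": -0.04, "ax": 0, "ay": 0, "az": 0, "hand": -1}
    - {"dx": 0, "dy": 0, "dz": -0.05, "ax": 0, "ay": 0, "az": 0, "hand": -1}
    - {"dx": 0, "dy": 0, "dz": -0.05, "ax": 0, "ay": 0, "az": 0, "hand": -1}
    - {"dx": 0, "dy": 0, "dz": -0.03, "ax": 0, "ay": 0, "az": 0, "hand": -1}
    - {"dx": 0, "dy": 0, "dz": 0, "ax": 0, "ay": 0, "az": 0, "hand": -1}

```text
t: 9.77
tcp_pos: [434.4, 116.0, 121.7]
ee_rot: [[-0.933, 0.36, 0.006], [0.36, 0.933, 0.003], [-0.005, 0.005, -1.0]]
wrist_force: [0.6, 0.2, -1.4]
gripper_width: 0.492
grip_force: 61.0
```

```bash
python3 go.py 407.3 -211.5 120
```

```text
t 9.77 tcp [434.4 116.  121.7] yaw_y 1.203 w 0.492 grip 61.0 F [ 0.6  0.2 -1.4] j7 0.87
tool d units [-0.1851 -0.6306  0.0013] rows>= 8.0
```

>>> jog_arm:
  steps:
    - {"dx": -0.015, "dy": -0.028, "dz": 0, "ax": 0, "ay": 0, "az": 0, "hand": -1}
    - {"dx": -0.025, "dy": -0.046, "dz": 0, "ax": 0, "ay": 0, "az": 0, "hand": -1}
    - {"dx": -0.03, "dy": -0.055, "dz": 0, "ax": 0, "ay": 0, "az": 0, "hand": -1}
    - {"dx": -0.03, "dy": -0.055, "dz": 0, "ax": 0, "ay": 0, "az": 0, "hand": -1}
    - {"dx": -0.03, "dy": -0.055, "dz": 0, "ax": 0, "ay": 0, "az": 0, "hand": -1}
    - {"dx": -0.021, "dy": -0.038, "dz": 0, "ax": 0, "ay": 0, "az": 0, "hand": -1}
    - {"dx": -0.006, "dy": -0.06, "dz": 0, "ax": 0, "ay": 0, "az": 0, "hand": -1}
    - {"dx": -0.006, "dy": -0.06, "dz": 0, "ax": 0, "ay": 0, "az": 0, "hand": -1}
    - {"dx": -0.006, "dy": -0.06, "dz": 0, "ax": 0, "ay": 0, "az": 0, "hand": -1}
    - {"dx": -0.006, "dy": -0.06, "dz": 0, "ax": 0, "ay": 0, "az": 0, "hand": -1}

```text
t: 10.6
tcp_pos: [420.0, -158.5, 117.8]
ee_rot: [[-0.933, 0.359, -0.001], [0.359, 0.933, 0.0], [0.001, -0.0, -1.0]]
wrist_force: [0.3, 0.7, -0.4]
gripper_width: 0.485
grip_force: 61.0
```

```bash
python3 go.py 407.3 -211.5 120
```

```text
t 10.6 tcp [ 420.  -158.5  117.8] yaw_y 1.203 w 0.485 grip 61.0 F [ 0.3  0.7 -0.4] j7 1.54
tool d units [-0.0143 -0.108  -0.0044] rows>= 2.0
```

>>> jog_arm:
  steps:
    - {"dx": -0.007, "dy": -0.045, "dz": 0, "ax": 0, "ay": 0, "az": 0, "hand": -1}
    - {"dx": -0.005, "dy": -0.035, "dz": 0, "ax": 0, "ay": 0, "az": 0, "hand": -1}
    - {"dx": -0.001, "dy": -0.018, "dz": 0.01, "ax": 0, "ay": 0, "az": 0, "hand": -1}
    - {"dx": 0, "dy": 0, "dz": 0.04, "ax": 0, "ay": 0, "az": 0, "hand": -1}
    - {"dx": 0, "dy": 0, "dz": 0.05, "ax": 0, "ay": 0, "az": 0, "hand": -1}
    - {"dx": 0, "dy": 0, "dz": 0.03, "ax": 0, "ay": 0, "az": 0, "hand": -1}
    - {"dx": 0, "dy": 0, "dz": 0.01, "ax": 0, "ay": 0, "az": 0, "hand": -1}
    - {"dx": 0, "dy": 0, "dz": 0, "ax": 0, "ay": 0, "az": 0, "hand": -1}
    - {"dx": 0, "dy": 0, "dz": 0, "ax": 0, "ay": 0, "az": 0, "hand": -1}

```text
t: 11.35
tcp_pos: [409.5, -205.5, 48.3]
ee_rot: [[-0.933, 0.36, -0.0], [0.36, 0.933, 0.0], [0.0, -0.0, -1.0]]
wrist_force: [-0.8, 0.1, -0.1]
gripper_width: 0.491
grip_force: 60.9
```

```bash
python3 - <<'E'
from h import *
from go import go
go(407.3,-211.5,23)
I=snapshot("side")[190:315,255:410]
cv2.imwrite("pics/s5.png",cv2.resize(cv2.cvtColor(I,cv2.COLOR_RGB2BGR),None,fx=4.5,fy=4.5))
E
```

```text
t 11.35 tcp [ 409.5 -205.5   48.3] yaw_y 1.203 w 0.491 grip 60.9 F [-0.8  0.1 -0.1] j7 1.72
tool d units [-0.0003 -0.0128  0.0505] rows>= 1.0
```

View pics/s5.png

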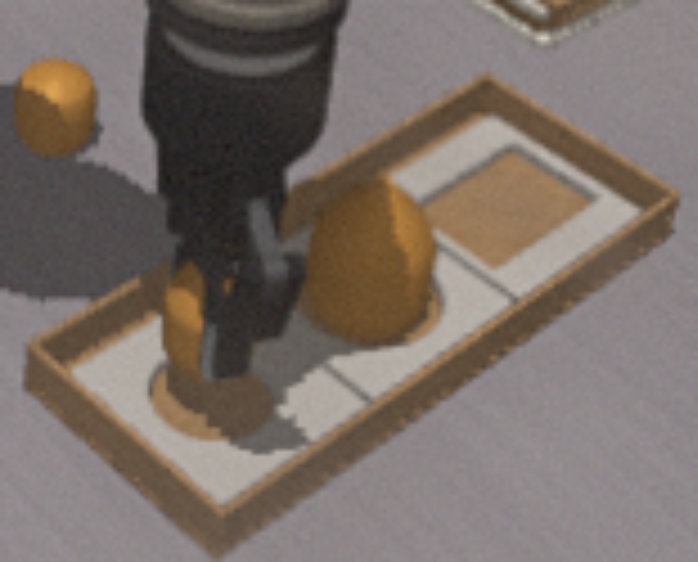

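The small pear hangs above the smaller hole at crop (200,340), about 6 mm short in tool y. The large pear is standing untouched. I'll correct the offset and lower.

>>> jog_arm:
  steps:
    - {"dx": 0, "dy": -0.008, "dz": 0, "ax": 0, "ay": 0, "az": 0, "hand": -1}
    - {"dx": 0, "dy": -0.005, "dz": 0.004, "ax": 0, "ay": 0, "az": 0, "hand": -1}
    - {"dx": 0, "dy": 0, "dz": 0.01, "ax": 0, "ay": 0, "az": 0, "hand": -1}
    - {"dx": 0, "dy": 0, "dz": 0.012, "ax": 0, "ay": 0, "az": 0, "hand": -1}
    - {"dx": 0, "dy": 0, "dz": 0.008, "ax": 0, "ay": 0, "az": 0, "hand": -1}
    - {"dx": 0, "dy": 0, "dz": 0.004, "ax": 0, "ay": 0, "az": 0, "hand": -1}
    - {"dx": 0, "dy": 0, "dz": 0, "ax": 0, "ay": 0, "az": 0, "hand": -1}
    - {"dx": 0, "dy": 0, "dz": 0, "ax": 0, "ay": 0, "az": 0, "hand": -1}

```text
t: 12.07
tcp_pos: [407.0, -211.4, 28.8]
ee_rot: [[-0.933, 0.36, -0.001], [0.36, 0.933, 0.0], [0.001, -0.0, -1.0]]
wrist_force: [-0.6, -0.2, -0.3]
gripper_width: 0.49
grip_force: 60.9
```

```bash
python3 go.py 407.3 -211.5 23
```

```text
t 12.07 tcp [ 407.  -211.4   28.8] yaw_y 1.203 w 0.49 grip 60.9 F [-0.6 -0.2 -0.3] j7 1.75
tool d units [-0.0006  0.0001  0.0116] rows>= 1.0
```

>>> jog_arm:
  steps:
    - {"dx": 0, "dy": 0, "dz": 0.004, "ax": 0, "ay": 0, "az": 0, "hand": -1}
    - {"dx": 0, "dy": 0, "dz": 0.003, "ax": 0, "ay": 0, "az": 0, "hand": -1}
    - {"dx": 0, "dy": 0, "dz": 0.002, "ax": 0, "ay": 0, "az": 0, "hand": -1}
    - {"dx": 0, "dy": 0, "dz": 0.002, "ax": 0, "ay": 0, "az": 0, "hand": -1}
    - {"dx": 0, "dy": 0, "dz": 0, "ax": 0, "ay": 0, "az": 0, "hand": -1}

```text
t: 12.48
tcp_pos: [407.1, -211.5, 23.4]
ee_rot: [[-0.933, 0.36, -0.0], [0.36, 0.933, 0.0], [0.0, -0.0, -1.0]]
wrist_force: [-0.9, -0.2, -0.3]
gripper_width: 0.496
grip_force: 60.9
```

>>> jog_arm:
  steps:
    - {"dx": 0, "dy": 0, "dz": 0.0007, "ax": 0, "ay": 0, "az": 0, "hand": -1}
    - {"dx": 0, "dy": 0, "dz": 0, "ax": 0, "ay": 0, "az": 0, "hand": -1}

```text
t: 12.65
tcp_pos: [407.2, -211.5, 23.2]
ee_rot: [[-0.933, 0.36, 0.0], [0.36, 0.933, 0.0], [0.0, 0.0, -1.0]]
wrist_force: [0.5, 0.7, -0.1]
gripper_width: 0.489
grip_force: 60.9
```

>>> jog_arm:
  steps:
    - {"dx": 0, "dy": 0, "dz": 0.001, "ax": 0, "ay": 0, "az": 0, "hand": -1}
    - {"dx": 0, "dy": 0, "dz": 0, "ax": 0, "ay": 0, "az": 0, "hand": -1}
    - {"dx": 0, "dy": 0, "dz": 0, "ax": 0, "ay": 0, "az": 0, "hand": -1}

```text
t: 12.9
tcp_pos: [407.2, -211.5, 23.0]
ee_rot: [[-0.933, 0.36, 0.0], [0.36, 0.933, 0.0], [-0.0, 0.0, -1.0]]
wrist_force: [-1.4, 0.3, 5.2]
gripper_width: 0.489
grip_force: 61.6
```

Contact, 5 N. Releasing and lifting.

>>> jog_arm:
  steps:
    - {"dx": 0, "dy": 0, "dz": 0, "ax": 0, "ay": 0, "az": 0, "hand": 0.2}
    - {"dx": 0, "dy": 0, "dz": 0, "ax": 0, "ay": 0, "az": 0, "hand": 0.4}
    - {"dx": 0, "dy": 0, "dz": 0, "ax": 0, "ay": 0, "az": 0, "hand": 0.4}
    - {"dx": 0, "dy": 0, "dz": 0, "ax": 0, "ay": 0, "az": 0, "hand": 0.4}
    - {"dx": 0, "dy": 0, "dz": -0.01, "ax": 0, "ay": 0, "az": 0, "hand": 0.4}
    - {"dx": 0, "dy": 0, "dz": -0.03, "ax": 0, "ay": 0, "az": 0, "hand": 0.4}
    - {"dx": 0, "dy": 0, "dz": -0.06, "ax": 0, "ay": 0, "az": 0, "hand": 0.4}
    - {"dx": 0, "dy": 0, "dz": -0.08, "ax": 0, "ay": 0, "az": 0, "hand": 0.4}
    - {"dx": 0, "dy": 0, "dz": -0.05, "ax": 0, "ay": 0, "az": 0, "hand": 0.5}

```text
t: 13.65
tcp_pos: [407.5, -212.1, 140.5]
ee_rot: [[-0.933, 0.36, 0.002], [0.36, 0.933, -0.001], [-0.002, -0.0, -1.0]]
wrist_force: [1.1, 0.4, 0.3]
gripper_width: 0.747
grip_force: 0.0
```

```bash
python3 go.py 445.3 363 130 -0.462; python3 go.py 520 0 130
```

```text
t 13.65 tcp [ 407.5 -212.1  140.5] yaw_y 1.202 w 0.747 grip 0.0 F [1.1 0.4 0.3] j7 1.66
tool d units [0.3438 1.1002 0.0203] rows>= 14.0
turn units [4.000e-04 4.000e-04 5.298e-01]
t 13.65 tcp [ 407.5 -212.1  140.5] yaw_y 1.202 w 0.747 grip 0.0 F [1.1 0.4 0.3] j7 1.66
tool d units [-0.0571  0.4767  0.0211] rows>= 6.0
```

>>> jog_arm:
  steps:
    - {"dx": -0.005, "dy": 0.04, "dz": 0, "ax": 0, "ay": 0, "az": 0, "hand": 0.7}
    - {"dx": -0.008, "dy": 0.07, "dz": 0, "ax": 0, "ay": 0, "az": 0, "hand": 0.7}
    - {"dx": -0.009, "dy": 0.075, "dz": 0, "ax": 0, "ay": 0, "az": 0, "hand": 0.7}
    - {"dx": -0.009, "dy": 0.075, "dz": 0, "ax": 0, "ay": 0, "az": 0, "hand": 0.7}
    - {"dx": -0.009, "dy": 0.075, "dz": 0, "ax": 0, "ay": 0, "az": 0, "hand": 0.7}
    - {"dx": -0.009, "dy": 0.075, "dz": 0, "ax": 0, "ay": 0, "az": 0, "hand": 0.7}
    - {"dx": -0.008, "dy": 0.067, "dz": 0, "ax": 0, "ay": 0, "az": 0, "hand": 0.7}
    - {"dx": 0.04, "dy": 0.06, "dz": 0, "ax": 0, "ay": 0, "az": 0, "hand": 0.7}
    - {"dx": 0.04, "dy": 0.062, "dz": 0, "ax": 0, "ay": 0, "az": 0, "hand": 0.7}
    - {"dx": 0.04, "dy": 0.062, "dz": 0, "ax": 0, "ay": 0, "az": 0, "hand": 0.7}

```text
t: 14.48
tcp_pos: [496.2, 109.6, 137.9]
ee_rot: [[-0.933, 0.36, 0.0], [0.36, 0.933, -0.0], [-0.0, -0.0, -1.0]]
wrist_force: [0.9, 0.5, -0.1]
gripper_width: 0.844
grip_force: 0.0
```

>>> jog_arm:
  steps:
    - {"dx": 0.04, "dy": 0.062, "dz": 0, "ax": 0, "ay": 0, "az": 0, "hand": 0.7}
    - {"dx": 0.04, "dy": 0.062, "dz": 0, "ax": 0, "ay": 0, "az": 0, "hand": 0.7}
    - {"dx": 0.04, "dy": 0.062, "dz": 0, "ax": 0, "ay": 0, "az": 0, "hand": 0.7}
    - {"dx": 0.04, "dy": 0.062, "dz": 0, "ax": 0, "ay": 0, "az": 0, "hand": 0.7}
    - {"dx": 0.04, "dy": 0.062, "dz": 0, "ax": 0, "ay": 0, "az": 0, "hand": 0.7}
    - {"dx": 0.04, "dy": 0.062, "dz": 0, "ax": 0, "ay": 0, "az": 0, "hand": 0.7}
    - {"dx": 0.03, "dy": 0.045, "dz": 0, "ax": 0, "ay": 0, "az": 0, "hand": 0.7}
    - {"dx": 0, "dy": 0, "dz": 0, "ax": 0, "ay": 0, "az": 0.037, "hand": 0.7}
    - {"dx": 0, "dy": 0, "dz": 0, "ax": 0, "ay": 0, "az": 0.038, "hand": 0.7}
    - {"dx": 0, "dy": 0, "dz": 0, "ax": 0, "ay": 0, "az": 0.038, "hand": 0.7}

```text
t: 15.32
tcp_pos: [445.1, 351.8, 137.8]
ee_rot: [[-0.747, 0.665, -0.0], [0.665, 0.747, -0.0], [-0.0, -0.0, -1.0]]
wrist_force: [0.0, 0.3, 0.3]
gripper_width: 0.853
grip_force: 0.0
```

>>> jog_arm:
  steps:
    - {"dx": 0, "dy": 0, "dz": 0, "ax": 0, "ay": 0, "az": 0.038, "hand": 0.7}
    - {"dx": 0, "dy": 0, "dz": 0, "ax": 0, "ay": 0, "az": 0.038, "hand": 0.7}
    - {"dx": 0, "dy": 0, "dz": 0, "ax": 0, "ay": 0, "az": 0.038, "hand": 0.7}
    - {"dx": 0, "dy": 0, "dz": 0, "ax": 0, "ay": 0, "az": 0.038, "hand": 0.7}
    - {"dx": 0, "dy": 0, "dz": 0, "ax": 0, "ay": 0, "az": 0.038, "hand": 0.7}
    - {"dx": 0, "dy": 0, "dz": 0, "ax": 0, "ay": 0, "az": 0.038, "hand": 0.7}
    - {"dx": 0, "dy": 0, "dz": 0, "ax": 0, "ay": 0, "az": 0.038, "hand": 0.7}
    - {"dx": 0, "dy": 0, "dz": 0, "ax": 0, "ay": 0, "az": 0.038, "hand": 0.7}
    - {"dx": 0, "dy": 0, "dz": 0, "ax": 0, "ay": 0, "az": 0.038, "hand": 0.7}
    - {"dx": 0, "dy": 0, "dz": 0, "ax": 0, "ay": 0, "az": 0.038, "hand": 0.7}

```text
t: 16.15
tcp_pos: [445.4, 351.2, 138.0]
ee_rot: [[0.344, 0.939, -0.0], [0.939, -0.344, 0.0], [-0.0, -0.0, -1.0]]
wrist_force: [-0.3, -0.4, 0.1]
gripper_width: 0.849
grip_force: 0.0
```

```bash
python3 go.py 445.3 363 110 -0.462
```

```text
t 16.15 tcp [445.4 351.2 138. ] yaw_y -0.352 w 0.849 grip 0.0 F [-0.3 -0.4  0.1] j7 -0.87
tool d units [ 0.0221 -0.0083  0.0559] rows>= 1.0
turn units [-0.0001  0.      0.0351]
```

```bash
python3 - <<'E'
from h import *
im=cv2.imread("pics/top0.png");x0,y0,k=112,182,10
c=cv2.resize(im[y0:y0+50,x0:x0+60],None,fx=k,fy=k,interpolation=cv2.INTER_CUBIC)
for z,col in((44,(255,0,0)),(0,(0,255,0))):
    P=np.array([[a,b,z] for a,b in((-35,-21),(35,-21),(35,21),(-35,21))])@Rz(1.109).T+[445.3,362.9,0]
    q=(proj("top",P)-[x0,y0]+.5)*k
    cv2.polylines(c,[np.round(q).astype(int)],True,col,1)
cv2.imwrite("pics/bar.png",c)
E
```

```text
(no output)
```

View pics/bar.png

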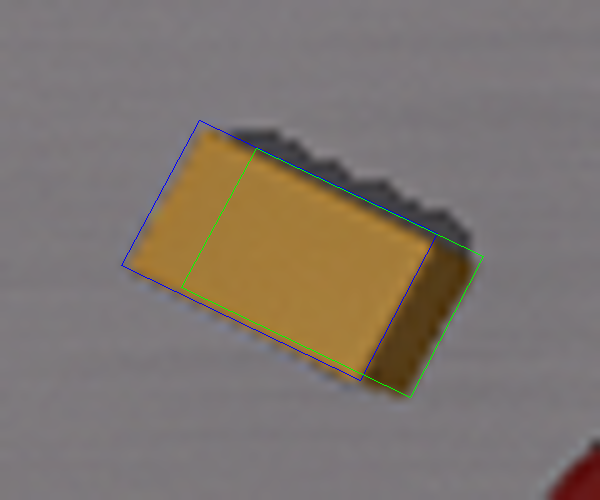

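The overlay matches the bar's top face (blue) and base (green) within about half a pixel, so position and yaw are good.

>>> jog_arm:
  steps:
    - {"dx": 0.02, "dy": -0.009, "dz": 0.02, "ax": 0, "ay": 0, "az": 0, "hand": 0.7}
    - {"dx": 0, "dy": 0, "dz": 0.04, "ax": 0, "ay": 0, "az": 0.035, "hand": 0.7}
    - {"dx": 0, "dy": 0, "dz": 0.05, "ax": 0, "ay": 0, "az": 0, "hand": 0.7}
    - {"dx": 0, "dy": 0, "dz": 0.03, "ax": 0, "ay": 0, "az": 0, "hand": 0.7}
    - {"dx": 0, "dy": 0, "dz": 0.01, "ax": 0, "ay": 0, "az": 0, "hand": 0.7}
    - {"dx": 0, "dy": 0, "dz": 0, "ax": 0, "ay": 0, "az": 0, "hand": 0.7}
    - {"dx": 0, "dy": 0, "dz": 0, "ax": 0, "ay": 0, "az": 0, "hand": 0.7}

```text
t: 16.73
tcp_pos: [444.9, 362.6, 62.8]
ee_rot: [[0.439, 0.899, 0.0], [0.899, -0.439, 0.0], [0.0, -0.0, -1.0]]
wrist_force: [0.8, 0.5, -0.0]
gripper_width: 0.85
grip_force: 0.0
```

```bash
python3 go.py 444.5 362 19.5 -0.462
```

```text
t 16.73 tcp [444.9 362.6  62.8] yaw_y -0.454 w 0.85 grip 0.0 F [ 0.8  0.5 -0. ] j7 -0.91
tool d units [-0.0015 -0.0002  0.0867] rows>= 2.0
turn units [-0.     -0.      0.0025]
```

>>> jog_arm:
  steps:
    - {"dx": -0.001, "dy": 0, "dz": 0.02, "ax": 0, "ay": 0, "az": 0.002, "hand": 0.7}
    - {"dx": 0, "dy": 0, "dz": 0.03, "ax": 0, "ay": 0, "az": 0, "hand": 0.6}
    - {"dx": 0, "dy": 0, "dz": 0.024, "ax": 0, "ay": 0, "az": 0, "hand": 0.5}
    - {"dx": 0, "dy": 0, "dz": 0.012, "ax": 0, "ay": 0, "az": 0, "hand": 0.5}
    - {"dx": 0, "dy": 0, "dz": 0, "ax": 0, "ay": 0, "az": 0, "hand": 0.3}
    - {"dx": 0, "dy": 0, "dz": 0, "ax": 0, "ay": 0, "az": 0, "hand": -0.2}
    - {"dx": 0, "dy": 0, "dz": 0, "ax": 0, "ay": 0, "az": 0, "hand": -1}
    - {"dx": 0, "dy": 0, "dz": 0, "ax": 0, "ay": 0, "az": 0, "hand": -1}
    - {"dx": 0, "dy": 0, "dz": 0, "ax": 0, "ay": 0, "az": 0, "hand": -1}
    - {"dx": 0, "dy": 0, "dz": 0, "ax": 0, "ay": 0, "az": 0, "hand": -1}

```text
t: 17.57
tcp_pos: [444.7, 361.9, 20.0]
ee_rot: [[0.446, 0.895, 0.0], [0.895, -0.446, 0.0], [0.001, 0.0, -1.0]]
wrist_force: [0.2, 0.0, 0.6]
gripper_width: 0.48
grip_force: 60.9
```

>>> jog_arm:
  steps:
    - {"dx": 0, "dy": 0, "dz": 0, "ax": 0, "ay": 0, "az": 0, "hand": -1}
    - {"dx": 0, "dy": 0, "dz": 0, "ax": 0, "ay": 0, "az": 0, "hand": -1}

```text
t: 17.73
tcp_pos: [444.7, 362.0, 20.0]
ee_rot: [[0.446, 0.895, 0.0], [0.895, -0.446, 0.0], [0.001, 0.0, -1.0]]
wrist_force: [-0.7, -0.9, 2.7]
gripper_width: 0.485
grip_force: 61.2
```

>>> jog_arm:
  steps:
    - {"dx": 0, "dy": 0, "dz": -0.01, "ax": 0, "ay": 0, "az": 0, "hand": -1}
    - {"dx": 0, "dy": 0, "dz": -0.02, "ax": 0, "ay": 0, "az": 0, "hand": -1}
    - {"dx": 0, "dy": 0, "dz": -0.04, "ax": 0, "ay": 0, "az": 0, "hand": -1}
    - {"dx": 0, "dy": 0, "dz": -0.05, "ax": 0, "ay": 0, "az": 0, "hand": -1}
    - {"dx": 0, "dy": 0, "dz": -0.05, "ax": 0, "ay": 0, "az": 0, "hand": -1}
    - {"dx": 0, "dy": 0, "dz": -0.05, "ax": 0, "ay": 0, "az": 0, "hand": -1}
    - {"dx": 0, "dy": 0, "dz": -0.02, "ax": 0, "ay": 0, "az": 0, "hand": -1}
    - {"dx": 0, "dy": 0, "dz": 0, "ax": 0, "ay": 0, "az": 0, "hand": -1}

```text
t: 18.4
tcp_pos: [445.9, 362.8, 142.5]
ee_rot: [[0.446, 0.895, 0.003], [0.895, -0.446, 0.004], [0.005, 0.001, -1.0]]
wrist_force: [1.0, 1.2, -2.0]
gripper_width: 0.483
grip_force: 60.9
```

```bash
python3 go.py 613 -191.5 140 -1.474
```

```text
t 18.4 tcp [445.9 362.8 142.5] yaw_y -0.462 w 0.483 grip 60.9 F [ 1.   1.2 -2. ] j7 -0.98
tool d units [-0.8433  0.7936  0.0017] rows>= 14.0
turn units [-0.0005 -0.0017  0.3221]
```

>>> jog_arm:
  steps:
    - {"dx": -0.016, "dy": 0.015, "dz": 0, "ax": 0, "ay": 0, "az": 0, "hand": -1}
    - {"dx": -0.03, "dy": 0.028, "dz": 0, "ax": 0, "ay": 0, "az": 0, "hand": -1}
    - {"dx": -0.045, "dy": 0.042, "dz": 0, "ax": 0, "ay": 0, "az": 0, "hand": -1}
    - {"dx": -0.05, "dy": 0.047, "dz": 0, "ax": 0, "ay": 0, "az": 0, "hand": -1}
    - {"dx": -0.05, "dy": 0.047, "dz": 0, "ax": 0, "ay": 0, "az": 0, "hand": -1}
    - {"dx": -0.05, "dy": 0.047, "dz": 0, "ax": 0, "ay": 0, "az": 0, "hand": -1}
    - {"dx": -0.05, "dy": 0.047, "dz": 0, "ax": 0, "ay": 0, "az": 0, "hand": -1}
    - {"dx": -0.05, "dy": 0.047, "dz": 0, "ax": 0, "ay": 0, "az": 0, "hand": -1}
    - {"dx": -0.05, "dy": 0.047, "dz": 0, "ax": 0, "ay": 0, "az": 0, "hand": -1}
    - {"dx": -0.05, "dy": 0.047, "dz": 0, "ax": 0, "ay": 0, "az": 0, "hand": -1}

```text
t: 19.23
tcp_pos: [530.2, 69.3, 137.9]
ee_rot: [[0.446, 0.895, -0.003], [0.895, -0.446, -0.001], [-0.003, -0.002, -1.0]]
wrist_force: [0.4, 0.3, -1.3]
gripper_width: 0.486
grip_force: 60.9
```

>>> jog_arm:
  steps:
    - {"dx": -0.05, "dy": 0.047, "dz": 0, "ax": 0, "ay": 0, "az": 0, "hand": -1}
    - {"dx": -0.05, "dy": 0.047, "dz": 0, "ax": 0, "ay": 0, "az": 0, "hand": -1}
    - {"dx": -0.05, "dy": 0.047, "dz": 0, "ax": 0, "ay": 0, "az": 0, "hand": -1}
    - {"dx": -0.05, "dy": 0.047, "dz": 0, "ax": 0, "ay": 0, "az": 0, "hand": -1}
    - {"dx": -0.05, "dy": 0.047, "dz": 0, "ax": 0, "ay": 0, "az": 0, "hand": -1}
    - {"dx": -0.05, "dy": 0.047, "dz": 0, "ax": 0, "ay": 0, "az": 0, "hand": -1}
    - {"dx": -0.05, "dy": 0.047, "dz": 0, "ax": 0, "ay": 0, "az": 0, "hand": -1}
    - {"dx": -0.035, "dy": 0.034, "dz": 0, "ax": 0, "ay": 0, "az": 0, "hand": -1}
    - {"dx": -0.017, "dy": 0.015, "dz": 0, "ax": 0, "ay": 0, "az": 0, "hand": -1}
    - {"dx": 0, "dy": 0, "dz": 0, "ax": 0, "ay": 0, "az": 0, "hand": -1}

```text
t: 20.07
tcp_pos: [609.4, -196.3, 138.0]
ee_rot: [[0.451, 0.893, -0.003], [0.893, -0.451, -0.002], [-0.003, -0.002, -1.0]]
wrist_force: [0.1, 0.3, -1.0]
gripper_width: 0.478
grip_force: 60.9
```

>>> jog_arm:
  steps:
    - {"dx": 0, "dy": 0, "dz": 0, "ax": 0, "ay": 0, "az": 0.025, "hand": -1}
    - {"dx": 0, "dy": 0, "dz": 0, "ax": 0, "ay": 0, "az": 0.037, "hand": -1}
    - {"dx": 0, "dy": 0, "dz": 0, "ax": 0, "ay": 0, "az": 0.037, "hand": -1}
    - {"dx": 0, "dy": 0, "dz": 0, "ax": 0, "ay": 0, "az": 0.037, "hand": -1}
    - {"dx": 0, "dy": 0, "dz": 0, "ax": 0, "ay": 0, "az": 0.037, "hand": -1}
    - {"dx": 0, "dy": 0, "dz": 0, "ax": 0, "ay": 0, "az": 0.037, "hand": -1}
    - {"dx": 0, "dy": 0, "dz": 0, "ax": 0, "ay": 0, "az": 0.037, "hand": -1}
    - {"dx": 0, "dy": 0, "dz": 0, "ax": 0, "ay": 0, "az": 0.037, "hand": -1}
    - {"dx": 0, "dy": 0, "dz": 0, "ax": 0, "ay": 0, "az": 0.03, "hand": -1}
    - {"dx": 0, "dy": 0, "dz": 0, "ax": 0, "ay": 0, "az": 0.008, "hand": -1}

```text
t: 20.9
tcp_pos: [610.2, -189.7, 138.1]
ee_rot: [[0.995, 0.095, -0.003], [0.095, -0.995, 0.002], [-0.003, -0.002, -1.0]]
wrist_force: [0.3, 0.5, -0.7]
gripper_width: 0.483
grip_force: 60.7
```

```bash
python3 go.py 613 -191.5 50 -1.474
```

```text
t 20.9 tcp [ 610.2 -189.7  138.1] yaw_y -1.475 w 0.483 grip 60.7 F [ 0.3  0.5 -0.7] j7 -0.78
tool d units [0.0058 0.0045 0.1762] rows>= 3.0
turn units [-0.0006  0.0008 -0.0005]
```

>>> jog_arm:
  steps:
    - {"dx": 0.006, "dy": 0.004, "dz": 0.02, "ax": 0, "ay": 0.001, "az": 0, "hand": -1}
    - {"dx": 0, "dy": 0, "dz": 0.04, "ax": 0, "ay": 0, "az": 0, "hand": -1}
    - {"dx": 0, "dy": 0, "dz": 0.05, "ax": 0, "ay": 0, "az": 0, "hand": -1}
    - {"dx": 0, "dy": 0, "dz": 0.04, "ax": 0, "ay": 0, "az": 0, "hand": -1}
    - {"dx": 0, "dy": 0, "dz": 0.02, "ax": 0, "ay": 0, "az": 0, "hand": -1}
    - {"dx": 0, "dy": 0, "dz": 0.01, "ax": 0, "ay": 0, "az": 0, "hand": -1}
    - {"dx": 0, "dy": 0, "dz": 0, "ax": 0, "ay": 0, "az": 0, "hand": -1}
    - {"dx": 0, "dy": 0, "dz": 0, "ax": 0, "ay": 0, "az": 0, "hand": -1}

```text
t: 21.57
tcp_pos: [614.9, -194.1, 50.2]
ee_rot: [[0.995, 0.097, 0.004], [0.097, -0.995, 0.0], [0.004, 0.0, -1.0]]
wrist_force: [0.8, 0.4, -1.8]
gripper_width: 0.482
grip_force: 60.8
```

```bash
python3 - <<'E'
from h import *
from go import go
go(613,-191.5,24,-1.474)
I=snapshot("side")[170:315,255:420]
cv2.imwrite("pics/s6.png",cv2.resize(cv2.cvtColor(I,cv2.COLOR_RGB2BGR),None,fx=4,fy=4))
E
```

```text
t 21.57 tcp [ 614.9 -194.1   50.2] yaw_y -1.473 w 0.482 grip 60.8 F [ 0.8  0.4 -1.8] j7 -0.71
tool d units [-0.0034 -0.0055  0.0523] rows>= 1.0
turn units [ 0.0001 -0.0012  0.0003]
```

View pics/s6.png

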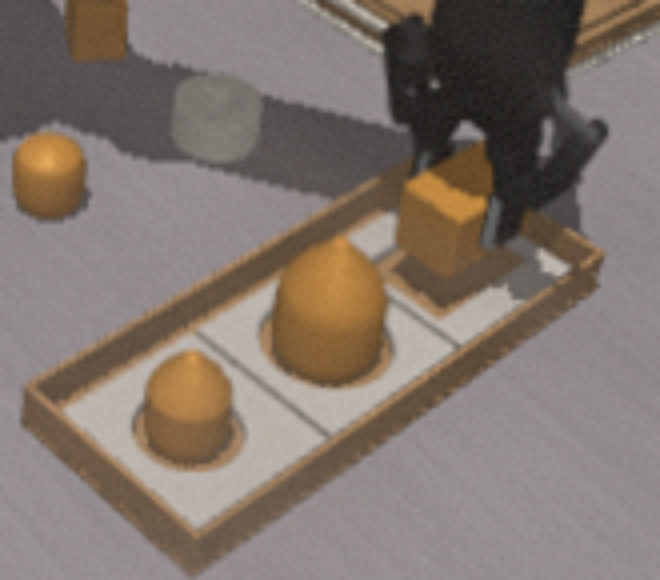

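Both pears stand upright in their holes, at crop (188,410) and (330,310). The bar is squared up over the oblong hole at (445,235). I'll correct about 3 mm and lower.

>>> jog_arm:
  steps:
    - {"dx": -0.003, "dy": -0.005, "dz": 0.005, "ax": 0, "ay": -0.001, "az": 0, "hand": -1}
    - {"dx": 0, "dy": 0, "dz": 0.012, "ax": 0, "ay": 0, "az": 0, "hand": -1}
    - {"dx": 0, "dy": 0, "dz": 0.012, "ax": 0, "ay": 0, "az": 0, "hand": -1}
    - {"dx": 0, "dy": 0, "dz": 0.008, "ax": 0, "ay": 0, "az": 0, "hand": -1}
    - {"dx": 0, "dy": 0, "dz": 0.004, "ax": 0, "ay": 0, "az": 0, "hand": -1}
    - {"dx": 0, "dy": 0, "dz": 0, "ax": 0, "ay": 0, "az": 0, "hand": -1}
    - {"dx": 0, "dy": 0, "dz": 0, "ax": 0, "ay": 0, "az": 0, "hand": -1}

```text
t: 22.2
tcp_pos: [612.7, -191.5, 29.0]
ee_rot: [[0.995, 0.097, -0.0], [0.097, -0.995, -0.0], [-0.0, 0.0, -1.0]]
wrist_force: [0.6, -0.1, -0.8]
gripper_width: 0.482
grip_force: 60.8
```

```bash
python3 go.py 613 -191.5 24 -1.474
```

```text
t 22.2 tcp [ 612.7 -191.5   29. ] yaw_y -1.474 w 0.482 grip 60.8 F [ 0.6 -0.1 -0.8] j7 -0.69
tool d units [ 0.0006 -0.      0.01  ] rows>= 1.0
turn units [0.     0.0001 0.0001]
```

>>> jog_arm:
  steps:
    - {"dx": 0, "dy": 0, "dz": 0.004, "ax": 0, "ay": 0, "az": 0, "hand": -1}
    - {"dx": 0, "dy": 0, "dz": 0.003, "ax": 0, "ay": 0, "az": 0, "hand": -1}
    - {"dx": 0, "dy": 0, "dz": 0.002, "ax": 0, "ay": 0, "az": 0, "hand": -1}
    - {"dx": 0, "dy": 0, "dz": 0.001, "ax": 0, "ay": 0, "az": 0, "hand": -1}
    - {"dx": 0, "dy": 0, "dz": 0, "ax": 0, "ay": 0, "az": 0, "hand": -1}
    - {"dx": 0, "dy": 0, "dz": 0, "ax": 0, "ay": 0, "az": 0, "hand": -1}

```text
t: 22.7
tcp_pos: [612.9, -191.4, 24.2]
ee_rot: [[0.995, 0.097, 0.0], [0.097, -0.995, -0.0], [0.0, 0.0, -1.0]]
wrist_force: [-0.4, -0.5, -1.6]
gripper_width: 0.482
grip_force: 61.1
```

>>> jog_arm:
  steps:
    - {"dx": 0, "dy": 0, "dz": 0.001, "ax": 0, "ay": 0, "az": 0, "hand": -1}
    - {"dx": 0, "dy": 0, "dz": 0, "ax": 0, "ay": 0, "az": 0, "hand": -1}

```text
t: 22.87
tcp_pos: [612.9, -191.4, 24.1]
ee_rot: [[0.995, 0.097, 0.0], [0.097, -0.995, 0.0], [0.0, -0.0, -1.0]]
wrist_force: [-1.1, 0.9, 3.3]
gripper_width: 0.48
grip_force: 61.4
```

Contact. Releasing and retreating upward.

>>> jog_arm:
  steps:
    - {"dx": 0, "dy": 0, "dz": 0, "ax": 0, "ay": 0, "az": 0, "hand": 0.2}
    - {"dx": 0, "dy": 0, "dz": 0, "ax": 0, "ay": 0, "az": 0, "hand": 0.35}
    - {"dx": 0, "dy": 0, "dz": 0, "ax": 0, "ay": 0, "az": 0, "hand": 0.35}
    - {"dx": 0, "dy": 0, "dz": 0, "ax": 0, "ay": 0, "az": 0, "hand": 0.35}
    - {"dx": 0, "dy": 0, "dz": -0.01, "ax": 0, "ay": 0, "az": 0, "hand": 0.35}
    - {"dx": 0, "dy": 0, "dz": -0.03, "ax": 0, "ay": 0, "az": 0, "hand": 0.35}
    - {"dx": 0, "dy": 0, "dz": -0.06, "ax": 0, "ay": 0, "az": 0, "hand": 0.35}
    - {"dx": 0, "dy": 0, "dz": -0.08, "ax": 0, "ay": 0, "az": 0, "hand": 0.35}
    - {"dx": 0, "dy": 0, "dz": -0.08, "ax": 0, "ay": 0, "az": 0, "hand": 0.35}
    - {"dx": 0, "dy": 0, "dz": -0.04, "ax": 0, "ay": 0, "az": 0, "hand": 0.35}

```text
t: 23.7
tcp_pos: [614.3, -193.1, 179.8]
ee_rot: [[0.995, 0.096, 0.006], [0.096, -0.995, -0.002], [0.006, 0.002, -1.0]]
wrist_force: [0.6, 0.1, 0.5]
gripper_width: 0.68
grip_force: 0.0
```

>>> jog_arm:
  steps:
    - {"dx": 0, "dy": 0, "dz": 0, "ax": 0, "ay": 0, "az": 0, "hand": 0.35}
    - {"dx": 0, "dy": 0, "dz": 0, "ax": 0, "ay": 0, "az": 0, "hand": 0.35}
    - {"dx": 0, "dy": 0, "dz": 0, "ax": 0, "ay": 0, "az": 0, "hand": 0.35}

```text
t: 23.95
tcp_pos: [612.5, -191.0, 173.7]
ee_rot: [[0.995, 0.097, -0.0], [0.097, -0.995, 0.001], [-0.0, -0.001, -1.0]]
wrist_force: [0.7, 0.7, -1.0]
gripper_width: 0.674
grip_force: 0.0
```

```bash
python3 - <<'E'
from h import *
I=snapshot("side")[110:315,160:420]
cv2.imwrite("pics/s7.png",cv2.resize(cv2.cvtColor(I,cv2.COLOR_RGB2BGR),None,fx=2.9,fy=2.9))
for c,s,m in blobs(snapshot("top")): print(c.round(1),s)
E
```

```text
[237.2 154.9] [229 147  19  17 191]
[142.9 161.4] [131 150  25  24 448]
[191.6 163.7] [181 154  17  15  79]
[361.9 217.3] [352 208  19  18 237]
```

View pics/s7.png

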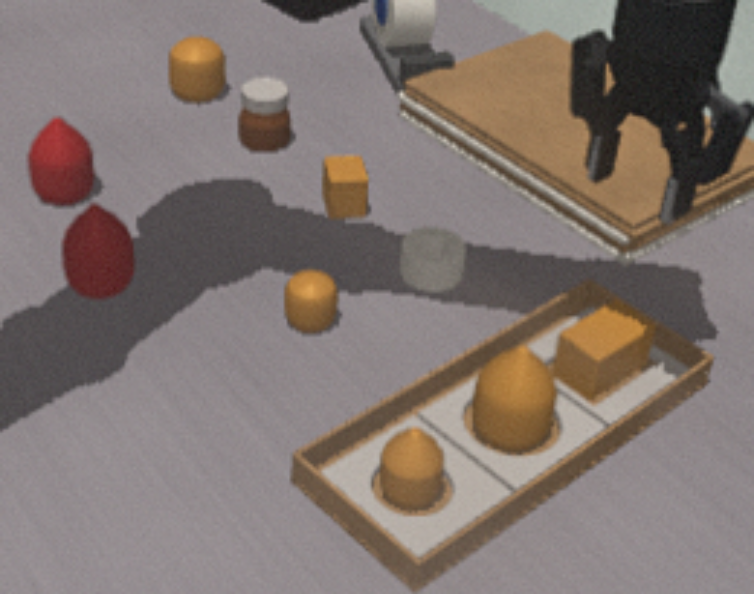

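The bar lies flat in the oblong hole at crop (603,350). It touched down 4 mm above its height on the table, which is the tray floor. Both pears are upright, and the domes and half bar have not moved. Handing in.

```bash
python3 -c "
from plant import workorder
print(workorder.finish_job())"
```

```text
the job is handed in; nothing more can be done
None
```

The tasting tray is made up and handed in after about 24 s: large pear, small pear and whole bar are each set down on the tray floor in their holes, in the order asked, with the domes and half bar left where they were.

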